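# Close the twin-leaf dark box over the assay plate

## Robot

A 7-joint arm with a two-finger parallel gripper is mounted at the origin on the work surface. World frame = base frame: x ahead of the robot, y to its left, z up, the work surface at z = 0. Lengths are in m, angles in degrees, forces in N, time in s.
With the tool pointing down it reaches from about 0.425 to 0.875 m from the base axis. Payload 4.7 kg.
Tool frame: the origin (TCP) lies between the finger pads; the fingertips stand 14 mm ahead of it and the grasp point (between the pads) lies 5 mm behind it; z points along the fingers, y is the direction in which the jaws open and shut (so a half turn about z gives the same grasp; the last joint's range is limited). The gripper opens to 85 mm and grips with 20 to 120 N. Pads are 22 mm wide; open, the fingers measure 114 mm over their backs; the gripper's body (76 mm by 85 mm) begins 54 mm behind the grasp point. The pads swing forward as they close: fully open they stand 13 mm farther back than shut.
Start: joints at [-74.135, 18.392, -4.016, 83.108, 1.295, 78.541, -3.26], TCP at [0.169, 0.628, 0.245] pointing down, gripper open.
Joint ranges: [-163.93, 163.93], [-17.29, 119.83], [-79.2, 71.16], [3.27, 140.29], [-89.18, 269.18], [5.43, 117.66], [-154.24, 154.24]. Speed limits (degrees/s): [147.25, 147.25, 180, 180, 180, 180, 180].

## Interface

Orientations are given as [roll, pitch, yaw] about the fixed x, y, z axes, in that order (R = Rz(yaw) Ry(pitch) Rx(roll)).
In Python, from station import observe, get_image, hand_in, spot_in, cut_out, landmark_of gives the robot as it stands.
- The arm moves only by the tool play_rows, never from a script. Its argument "rows" is a list of rows, each an object of numbers: "jaw": the finger opening in mm, from 0 to 85.4; "x", "y", "z": the shift along the tool's x, y, z in mm; "yaw": the turn about the tool's z in rad. In form: [{"jaw": .., "x": .., "y": .., "z": .., "yaw": ..}, ...]. A call has 1 to 10 rows; each row is the pose to reach, as a shift and turn from the pose measured when the call began, along the tool's axes at that moment; what a row does not reach only later rows make up. A row lasts 1/8 s, in which the tool goes at most 62.5 mm and 10.7 degrees, less where a joint would pass 70% of its speed; a pose out of reach is approached as far as the arm can. A call with a gripper value outside its range is refused whole. The fingers move at their own pace and stop on an object; the grip force is fixed at half the most. Time passes only in rows, so rows that repeat a pose let the fingers close. It gives the time, the measured TCP pose, the force and the opening at its end, in the units of the state.
- observe(): the state, without advancing time (a new reading comes with each control period).
- get_image(name): name is "side" or "top"; returns a dict with "color" (400x640x3 uint8, red, green, blue), "fx", "fy", "cx", "cy" (pixels), "dist" ([k1, k2, p1, p2, k3] as OpenCV has them; the pictures are not rectified), "T" (4x4, takes a point from camera to world coordinates). Camera axes: x right, y up, looking along -z (the intrinsics and any distortion apply to the point x, -y, -z); pixel columns grow to the right and rows downward; lengths in m; the calibration is good to about 2 mm. A picture is of the moment at which its call begins. There is no depth.
- hand_in(): hands the job in, once; it reports no verdict.
Trained networks look in a picture, given as the dict that the camera call returned (one of the last four; its "shot" number tells which), for a name from the list of things; names that differ only in an ending like _2 or _b are one class to them, and where a whole thing is asked for, a point or a joint stands for the part that bears it (a point fixed in the world has none). Each returns a list of dicts, best first, with "conf" (0 to 1); they miss things now and then, are a little off and sometimes report something else, mostly with a low value. They report only what shows in the picture. A call takes as long as a camera call.
- spot_in(thing, picture): "centre" ([x, y, z] in m, in the coordinates of the camera as it stood for that picture, good to about 4 mm: the middle of the surface that is visible of it).
- cut_out(thing, picture): "pixels" (400x640 bool, what is visible of it).
- landmark_of(thing, picture): "centre" ([x, y, z] in m, in the coordinates of the camera as it stood for that picture, good to about 4 mm: a listed point, or the origin of a listed thing).
The state is a dict: "time_s": time; "joint_pos": joint angles; "qvel": joint speeds; "tau": joint torques, N m; "position": TCP position; "tcp_rot": TCP orientation; "wrist_force": force on the tool from outside, world axes, zero at the start; "moment": the same for the moment, N m; "gripper_width": opening from 0.0 (shut) to 1.0 (fully open).
Only numpy, scipy, OpenCV 4.12 (cv2) and the standard library are available. Lean on these libraries where they do the work, as an engineer would, in place of code of your own. Each camera call takes 0.05 s, during which the arm holds its last target.

## Task

The plate with the purple wells must be kept dark: close the two lid leaves of the box it lies in, both fully down. Shut the leaf with the stepped (rebated) black edge first, while the other still stands open, then the leaf with the orange flange, so that the flange laps over the black step. Leave the similar box with the green tip rack alone.

Things in the scene. Friction and masses are not known exactly. Their poses are not given: they have to be found in the camera images.
- plate_box: Box to close, holding the plate with purple wells. White, fixed to the bench, any yaw, 180 (its x) x 250 (its y) x 85 mm high; origin at the centre of its underside, z up. Two grey lid leaves, 180 mm along x, hinged along x at y = +122 mm (rebated) and -122 mm (flanged), z = 85 mm, level with the shut leaves' undersides. Leaves stay where left; 2 to 4 N pressed 80 mm from the hinge moves them.
- rebated_leaf (a joint): Angle (rad) of the leaf on the box's +y side: 0 = shut, level; grows as its free edge swings up; starts 0.75 to 1.05, stop 1.3. Grey, 12 mm thick up from the hinge level, out to 103 mm from the hinge, then a black step 5 mm thick out to 121 mm. If the flanged leaf is shut before it, the orange flange holds it about 0.18 up.
- flanged_leaf (a joint): Angle (rad) of the leaf on the box's -y side: 0 = shut, level; grows as its free edge swings up; starts 0.75 to 1.05, stop 1.3. Grey, 12 mm thick, out to 121 mm from the hinge; an orange flange bar along its free edge, 104 to 137 mm from the hinge, its top 22 mm above the leaf's underside. Shut, the bar lies over the other leaf's black step.
- tip_box: Box to leave alone: same shape, size, leaves and axes as the plate box, also half open and at any yaw, but holding a green tip rack. Origin at the centre of its underside, z up.

How it is judged (in metres and radians):
On the way, in this order (a step that is already met when the one before it is completed fails the run):
1. the rebated leaf is down while the flanged leaf still stands open (value of joint rebated_leaf below 0.1 rad and value of joint flanged_leaf above 0.4 rad), for 0.1 s.
2. the flanged leaf is down over it (value of joint each of rebated_leaf, flanged_leaf below 0.1 rad), for 0.2 s.
At the end, for the whole second after the job is handed in: Both leaves of the box with the purple plate are down, within 0.1 rad (12 mm at the free edge) of level, and at rest, the rebated one having been shut first while the flanged one was still more than 0.4 rad open (all of step 2 and velocity of joint each of rebated_leaf, flanged_leaf below 0.05 rad/s); the robot touches nothing.
It fails at once if the box with the green tip rack is pushed or its leaves are touched with more than 3 N (contact force between tip_box and the arm above 3 N or contact force between tip_box and the fingers above 3 N).
It also fails if it takes over 42 s, if anything falls off the work surface, if the arm or the gripper's body presses on something with over 40 N, if the wrist force passes 120 N, or if a joint passes its speed limit or range.

## Working session

There is one attempt and no reset: what is moved stays moved. The work goes in short steps, Python scripts to look and compute and a tool call to move; the robot and the scene stay as the last step left them, time stands still between calls to the robot, and variables do not carry over. Pictures are saved under pics/ and viewed, and the job is handed in when it is done.

Besides the shell and the picture viewer there is one more tool, called in YAML: its name, and indented under it one key for each argument. play_rows: Moves the arm, as the interface text tells. Its arguments: {"type":"object","properties":{"rows":{"type":"array","items":{"type":"object","properties":{"jaw":{"type":"number"},"x":{"type":"number"},"y":{"type":"number"},"z":{"type":"number"},"yaw":{"type":"number"}}}}},"required":["rows"]}

```bash
ls; mkdir -p pics
cat > h.py <<'E'
import numpy as np, cv2
from station import *
def toW(p,im): return (im["T"]@np.r_[p,1])[:3]
def proj(P,im):
    P=np.atleast_2d(P); Ti=np.linalg.inv(im["T"]); c=(Ti[:3,:3]@P.T).T+Ti[:3,3]
    c=c*[1,-1,-1]
    K=np.array([[im["fx"],0,im["cx"]],[0,im["fy"],im["cy"]],[0,0,1.]])
    return cv2.projectPoints(c,np.zeros(3),np.zeros(3),K,np.array(im["dist"],float))[0][:,0]
def save(im,n): cv2.imwrite("pics/"+n,im["color"][:,:,::-1])
E
python3 - <<'E'
from h import *
s=observe();print(s)
for n in("top","side"):
    im=get_image(n); save(im,n+"0.png"); print(n,im["T"].round(3).tolist(),im["fx"])
    for t in("plate_box","tip_box","rebated_leaf","flanged_leaf"):
        for f in(spot_in,landmark_of):
            try: print(t,f.__name__,[(toW(d["centre"],im).round(3).tolist(),round(d["conf"],2)) for d in f(t,im)][:3])
            except Exception as e: print(t,f.__name__,e)
E
```

```text
pics
{'time_s': 0.0, 'joint_pos': array([-74.13483481,  18.44071574,  -4.01610517,  83.17474398,
         1.29468796,  78.53936342,  -3.25890741]), 'qvel': array([-0.03818198, -0.01483124, -0.02874729, -0.06704284,  0.12380518,
        0.09024488,  0.10434246]), 'tau': array([ 5.60189328e-04, -4.93580246e+01, -3.81947318e-01, -3.14332974e+01,
        1.32074862e-02,  1.14073345e-02, -1.30960181e-06]), 'position': array([0.16876873, 0.62718831, 0.24420615]), 'tcp_rot': array([-1.79890403e+02,  5.16191050e-03,  1.64946161e+02]), 'wrist_force': array([0.41367526, 0.18860765, 0.93413385]), 'moment': array([ 0.00085366, -0.05351066, -0.02562035]), 'gripper_width': 0.9980239606518931}
top [[0.009, 0.986, -0.166, 0.41], [-1.0, 0.012, 0.02, -0.009], [0.022, 0.166, 0.986, 0.965], [0.0, 0.0, 0.0, 1.0]] 453.4735811254172
plate_box call [([0.527, -0.174, 0.101], 0.88)]
plate_box call [([0.53, -0.175, -0.001], 0.89)]
tip_box call [([0.508, 0.21, 0.122], 0.64)]
tip_box call [([0.517, 0.213, -0.0], 0.8)]
rebated_leaf call [([0.601, -0.133, 0.156], 0.6)]
rebated_leaf call it knows: plate_box, tip_box
flanged_leaf call [([0.449, -0.218, 0.161], 0.91)]
flanged_leaf call it knows: plate_box, tip_box
side [[-0.093, -0.882, 0.463, 0.913], [0.996, -0.078, 0.051, 0.009], [-0.009, 0.465, 0.885, 0.76], [0.0, 0.0, 0.0, 1.0]] 366.136742171366
plate_box call [([0.569, -0.164, 0.119], 0.74)]
plate_box call []
tip_box call [([0.536, 0.221, 0.103], 0.86)]
tip_box call [([0.516, 0.221, -0.004], 0.92)]
rebated_leaf call [([0.615, -0.126, 0.146], 0.62)]
rebated_leaf call it knows: plate_box, tip_box
flanged_leaf call [([0.474, -0.216, 0.196], 0.67)]
flanged_leaf call it knows: plate_box, tip_box
```

View pics/top0.png

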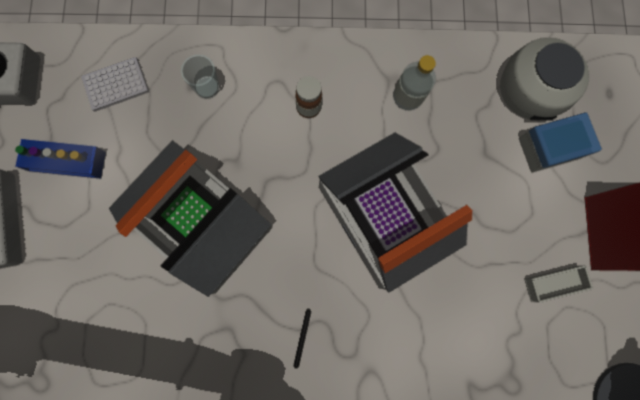

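View pics/side0.png

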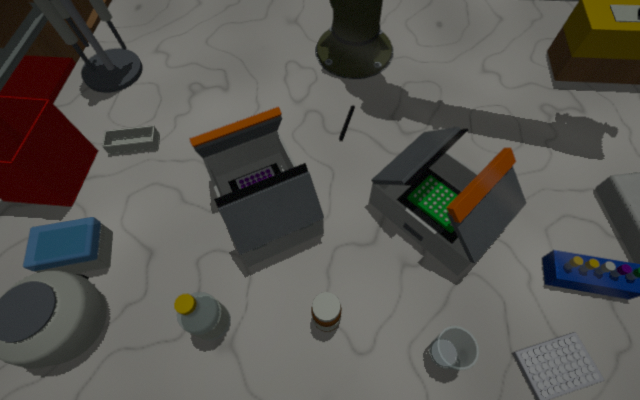

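The top view shows the plate box around (395,210), with its black-edged leaf at the upper left (375,165) and its orange flange at the lower right (425,235). The tip box is on the left, around (190,215). Next I'll fit the box pose and leaf angles to the network masks.

```bash
cat >> h.py <<'E'
def box_pts(pv,loc):
    x,y,yaw=pv; c,s=np.cos(yaw),np.sin(yaw)
    loc=np.atleast_2d(loc); return np.c_[x+c*loc[:,0]-s*loc[:,1], y+s*loc[:,0]+c*loc[:,1], loc[:,2]]
def leaf(a,side,segs):
    o=[]
    for r0,r1,h0,h1 in segs:
        for r in(r0,r1):
            for h in(h0,h1):
                for xx in(-.09,.09):
                    o.append([xx,side*(.122-(r*np.cos(a)-h*np.sin(a))),.085+r*np.sin(a)+h*np.cos(a)])
    return np.array(o)
REB=[(0,.103,0,.012),(.103,.121,0,.005)]; FLA=[(0,.121,0,.012)]; BAR=[(.104,.137,0.012,.022)]
def sil(segs,a,side,pv,im):
    m=np.zeros((400,640),np.uint8)
    for sg in segs:
        h=cv2.convexHull(proj(box_pts(pv,leaf(a,side,[sg])),im).astype(np.float32))
        cv2.fillConvexPoly(m,np.round(h*16).astype(np.int32),1,shift=4)
    return m
E
python3 - <<'E'
from h import *
from scipy.optimize import minimize
ims=[get_image("top"),get_image("side")]
M=[]
for im in ims:
    r=cut_out("rebated_leaf",im); f=cut_out("flanged_leaf",im)
    print([(d["conf"],d["pixels"].sum(),np.argwhere(d["pixels"]).mean(0).round()) for d in r],[(d["conf"],d["pixels"].sum(),np.argwhere(d["pixels"]).mean(0).round()) for d in f])
    M.append((r[0]["pixels"],f[0]["pixels"]))
def cost(v):
    c=0
    for im,(r,f) in zip(ims,M):
        for m,sg,a,sd in((r,REB,v[3],1),(f,FLA+BAR,v[4],-1)):
            s=cv2.GaussianBlur(sil(sg,a,sd,v[:3],im).astype(np.float32),(0,0),2); t=cv2.GaussianBlur(m.astype(np.float32),(0,0),2)
            c+=((s-t)**2).sum()
    return c
best=None
for a1 in(.8,1.):
  for a2 in(.8,1.):
    v0=np.array([.53,-.175,np.radians(-61),a1,a2])
    o=minimize(cost,v0,method="Nelder-Mead",options=dict(initial_simplex=np.vstack([v0]+[v0+d for d in np.diag([.01,.01,.08,.1,.1])]),maxiter=400))
    print(o.x.round(4),np.degrees(o.x[2]),o.fun)
    if best is None or o.fun<best.fun: best=o
np.save("fit.npy",best.x)
v=best.x
out=[]
for im in ims:
    g=im["color"][:,:,::-1].copy()
    for sg,a,sd,c in((REB,v[3],1,(0,255,255)),(FLA+BAR,v[4],-1,(255,255,0))):
        k,_=cv2.findContours(sil(sg,a,sd,v[:3],im),0,2); cv2.drawContours(g,k,-1,c,1)
    b=proj(box_pts(v[:3],[[x,y,.085] for x,y in((-.09,-.125),(.09,-.125),(.09,.125),(-.09,.125))]),im)
    cv2.polylines(g,[b.astype(np.int32)],True,(0,255,0),1); out.append(g[80:320,150:540])
cv2.imwrite("pics/fit.png",np.hstack(out))
E
```

```text
[(0.96, np.int64(3620), array([166., 372.]))] [(0.98, np.int64(3474), array([249., 425.]))]
[] [(0.67, np.int64(2114), array([133., 236.]))]Traceback (most recent call last):
  File "<stdin>", line 8, in <module>
IndexError: list index out of range
```

```bash
cat > fit.py <<'E'
from h import *
from scipy.optimize import minimize
top=get_image("top"); side=get_image("side")
M=[]
for im in (top,side):
    for n,sg,sd,k in(("rebated_leaf",REB,1,3),("flanged_leaf",FLA+BAR,-1,4)):
        for _ in range(2):
            r=cut_out(n,im)
            if r: break
        print(n,[(d["conf"],int(d["pixels"].sum()),np.argwhere(d["pixels"]).mean(0).round().tolist()) for d in r])
        if r: M.append((im,r[0]["pixels"],sg,sd,k))
def cost(v):
    c=0
    for im,m,sg,sd,k in M:
            s=cv2.GaussianBlur(sil(sg,v[k],sd,v[:3],im).astype(np.float32),(0,0),2); t=cv2.GaussianBlur(m.astype(np.float32),(0,0),2)
            c+=((s-t)**2).sum()
    return c
best=None
for a1 in(.8,1.):
  for a2 in(.8,1.):
    v0=np.array([.53,-.175,np.radians(-61),a1,a2])
    o=minimize(cost,v0,method="Nelder-Mead",options=dict(initial_simplex=np.vstack([v0]+[v0+d for d in np.diag([.01,.01,.08,.1,.1])]),maxiter=400))
    print(o.x.round(4),np.degrees(o.x[2]),o.fun)
    if best is None or o.fun<best.fun: best=o
np.save("fit.npy",best.x)
v=best.x
out=[]
for im in (top,side):
    g=im["color"][:,:,::-1].copy()
    for sg,a,sd,c in((REB,v[3],1,(0,255,255)),(FLA+BAR,v[4],-1,(255,255,0))):
        k,_=cv2.findContours(sil(sg,a,sd,v[:3],im),0,2); cv2.drawContours(g,k,-1,c,1)
    b=proj(box_pts(v[:3],[[x,y,.085] for x,y in((-.09,-.125),(.09,-.125),(.09,.125),(-.09,.125))]),im)
    cv2.polylines(g,[b.astype(np.int32)],True,(0,255,0),1); out.append(g[80:320,150:540])
cv2.imwrite("pics/fit.png",np.hstack(out))
E
python3 fit.py
```

```text
rebated_leaf [(0.71, 3677, [166.0, 372.0])]
flanged_leaf [(0.71, 3460, [249.0, 424.0])]
rebated_leaf [(0.92, 5881, [208.0, 270.0])]
flanged_leaf [(0.78, 2025, [133.0, 237.0])]
[ 0.5329 -0.1749 -1.0328  0.9186  1.0389] -59.17711268893317 90.90352630615234
[ 0.5325 -0.1748 -1.0331  0.921   1.03  ] -59.19017126756831 88.85224151611328
[ 0.5322 -0.1751 -1.0199  0.9351  1.0353] -58.433535471769574 99.192626953125
[ 0.5321 -0.174  -1.031   0.9288  1.0408] -59.07422656288287 84.59698486328125
```

View pics/fit.png

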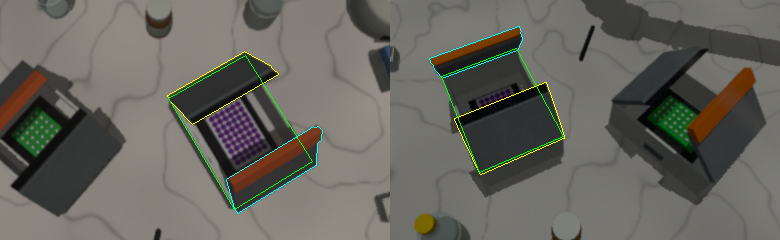

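The overlay matches both views well. The plate box is at (0.532, -0.1745) with yaw -59.1°. The rebated leaf is about 0.93 rad open and the flanged leaf about 1.035 rad. I'll transit high, with the jaws shut.

play_rows:
  rows:
    - {"jaw": 0,"x": 0,"y": 0,"z": -50,"yaw": 0.1}
    - {"jaw": 0,"x": -20,"y": -10,"z": -90,"yaw": 0.2}
    - {"jaw": 0,"x": -60,"y": -35,"z": -100,"yaw": 0.33}
    - {"jaw": 0,"x": -110,"y": -64,"z": -100,"yaw": 0.46}
    - {"jaw": 0,"x": -160,"y": -93,"z": -100,"yaw": 0.6}
    - {"jaw": 0,"x": -210,"y": -122,"z": -100,"yaw": 0.74}
    - {"jaw": 0,"x": -260,"y": -151,"z": -100,"yaw": 0.88}
    - {"jaw": 0,"x": -310,"y": -180,"z": -100,"yaw": 1.02}
    - {"jaw": 0,"x": -360,"y": -209,"z": -100,"yaw": 1.16}
    - {"jaw": 0,"x": -405,"y": -230,"z": -100,"yaw": 1.3}

```text
time_s: 2.55
position: [0.5017, 0.2982, 0.3459]
tcp_rot: [179.9, -0.0, 90.1]
wrist_force: [-0.2, 0.0, 1.0]
gripper_width: 0.001
```

play_rows:
  rows:
    - {"jaw": 0,"x": -40,"y": 10,"z": 0,"yaw": 0.1}
    - {"jaw": 0,"x": -90,"y": 20,"z": 0,"yaw": 0.22}
    - {"jaw": 0,"x": -140,"y": 32,"z": 0,"yaw": 0.34}
    - {"jaw": 0,"x": -190,"y": 44,"z": 0,"yaw": 0.46}
    - {"jaw": 0,"x": -240,"y": 56,"z": 0,"yaw": 0.58}
    - {"jaw": 0,"x": -290,"y": 68,"z": 0,"yaw": 0.7}
    - {"jaw": 0,"x": -340,"y": 80,"z": 0,"yaw": 0.82}
    - {"jaw": 0,"x": -390,"y": 90,"z": 10,"yaw": 0.94}
    - {"jaw": 0,"x": -431,"y": 99,"z": 40,"yaw": 1.033}
    - {"jaw": 0,"x": -431,"y": 99,"z": 86,"yaw": 1.033}

```text
time_s: 3.8
position: [0.6012, -0.1382, 0.2605]
tcp_rot: [179.8, -0.2, 30.4]
wrist_force: [-0.0, 0.5, -1.1]
gripper_width: -0.0
```

Run:
```python
from h import *
v=np.load("fit.npy"); s=observe()
d=s["position"][:2]-v[:2]; y=np.radians(s["tcp_rot"][2]); b=v[2]
print("local",d@[np.cos(b),np.sin(b)],d@[-np.sin(b),np.cos(b)],s["position"],s["tcp_rot"],s["joint_pos"])
im=get_image("side");save(im,"side1.png")
```

```text
local 0.004874272218757056 0.07773764414330891 [ 0.60124623 -0.13821112  0.26052464] [ 1.79786993e+02 -1.63461437e-01  3.04408211e+01] [-23.71427215  16.31436175  42.03727196  88.48712063 -11.01728241
  79.17439568 -40.36171737]
```

View pics/side1.png

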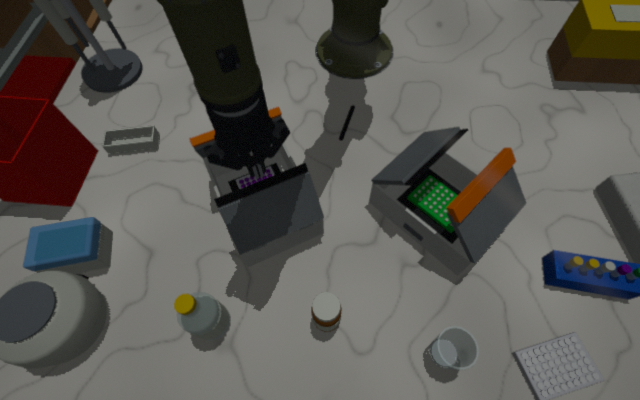

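play_rows:
  rows:
    - {"jaw": 0,"x": 10,"y": 0,"z": 35,"yaw": 0}
    - {"jaw": 0,"x": 10,"y": 0,"z": 65,"yaw": 0}
    - {"jaw": 0,"x": 10,"y": 0,"z": 76,"yaw": 0}
    - {"jaw": 0,"x": 10,"y": 0,"z": 82,"yaw": 0}
    - {"jaw": 0,"x": 2,"y": 0,"z": 88,"yaw": 0}
    - {"jaw": 0,"x": -7,"y": 0,"z": 94,"yaw": 0}

```text
time_s: 4.6
position: [0.5914, -0.1378, 0.1594]
tcp_rot: [-179.8, 0.2, 30.7]
wrist_force: [1.2, 1.7, 0.9]
gripper_width: -0.002
```

Run:
```python
from h import *
im=get_image("side");save(im,"side2.png"); im=get_image("top");save(im,"top2.png"); print(observe())
```

```text
{'time_s': 4.7, 'joint_pos': array([-22.64602289,  19.7134822 ,  40.822617  ,  96.87184016,
       -13.58021601,  69.03694088, -37.92393912]), 'qvel': array([-0.08826414,  0.49845411, -0.29396417, -1.10649943, -0.12948719,
        0.9095445 , -0.44083785]), 'tau': array([-1.95424017e-01, -3.98337686e+01,  7.11970523e+00, -2.88191307e+01,
        1.75400614e-02, -1.05802005e-02,  4.60308907e-02]), 'position': array([ 0.58946794, -0.13899977,  0.1584835 ]), 'tcp_rot': array([-179.6702433 ,    0.40655507,   30.5478342 ]), 'wrist_force': array([ 0.50049555, -0.47639729,  0.26825379]), 'moment': array([-0.040918  , -0.00397398,  0.02675146]), 'gripper_width': -0.0012566955656594795}
```

View pics/side2.png

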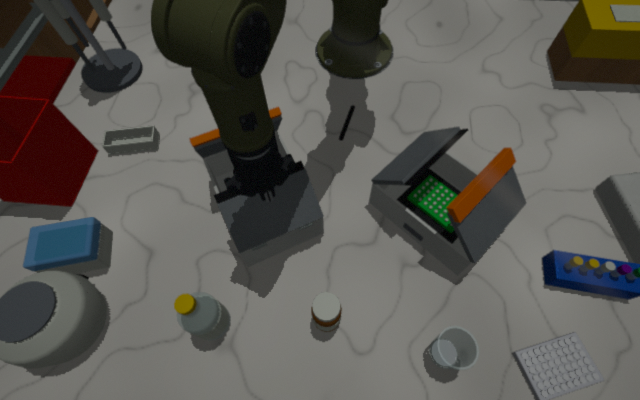

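View pics/top2.png

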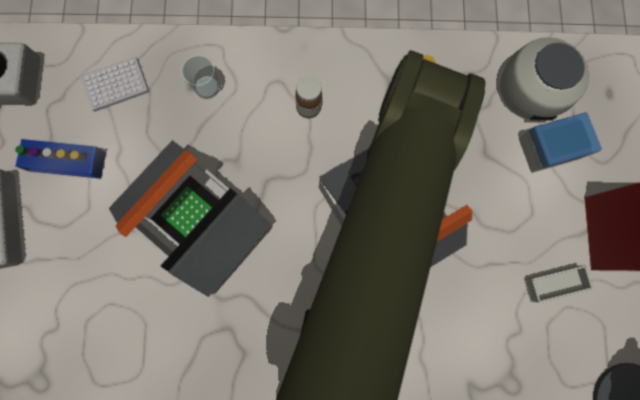

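The side view shows the fingers on the rebated leaf near (268,190), with the orange flange still standing at (235,125). I'll carry on along the arc.

play_rows:
  rows:
    - {"jaw": 0,"x": -5,"y": 0,"z": 4,"yaw": 0}
    - {"jaw": 0,"x": -10,"y": 0,"z": 10,"yaw": 0}
    - {"jaw": 0,"x": -15,"y": 0,"z": 18,"yaw": 0}
    - {"jaw": 0,"x": -18,"y": 0,"z": 25,"yaw": 0}
    - {"jaw": 0,"x": -21,"y": 0,"z": 32,"yaw": 0}
    - {"jaw": 0,"x": -23,"y": 0,"z": 38,"yaw": 0}
    - {"jaw": 0,"x": -23,"y": 0,"z": 44,"yaw": 0}
    - {"jaw": 0,"x": -23,"y": 0,"z": 48,"yaw": 0}
    - {"jaw": 0,"x": -23,"y": 0,"z": 49,"yaw": 0}

```text
time_s: 5.82
position: [0.5684, -0.1512, 0.1109]
tcp_rot: [-179.6, 0.5, 30.5]
wrist_force: [-6.9, 0.8, 16.7]
gripper_width: 0.005
```

Run:
```python
from h import *
im=get_image("side");save(im,"side3.png"); s=observe(); print(s["position"],s["wrist_force"],s["tcp_rot"],s["time_s"])
```

```text
[ 0.56842989 -0.15111313  0.11099579] [-6.25270823 -0.34690707 12.36478878] [-179.57880568    0.47604827   30.52180334] 5.875
```

View pics/side3.png

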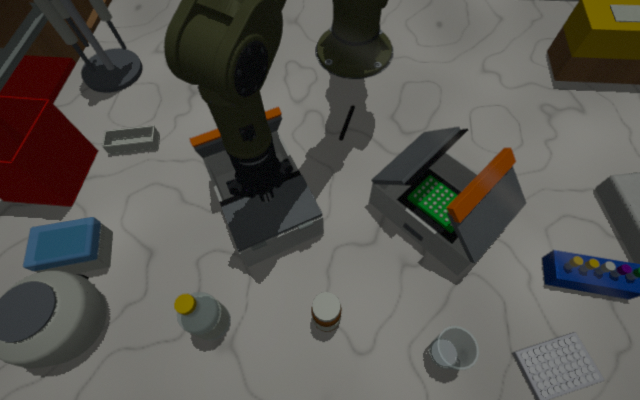

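The rebated leaf is level: the fingertips stand at 97 mm, which is the top of a shut leaf. I'll press a little more, then lift and move to the outer side of the flanged leaf.

play_rows:
  rows:
    - {"jaw": 0,"x": 0,"y": 0,"z": 3,"yaw": 0}
    - {"jaw": 0,"x": 0,"y": 0,"z": 3,"yaw": 0}
    - {"jaw": 0,"x": 0,"y": 0,"z": -30,"yaw": 0}
    - {"jaw": 0,"x": 0,"y": 0,"z": -80,"yaw": 0}
    - {"jaw": 0,"x": 0,"y": 0,"z": -130,"yaw": 0}
    - {"jaw": 0,"x": -10,"y": 0,"z": -170,"yaw": 0}
    - {"jaw": 0,"x": -60,"y": 0,"z": -175,"yaw": 0}
    - {"jaw": 0,"x": -110,"y": 0,"z": -175,"yaw": 0}
    - {"jaw": 0,"x": -150,"y": 0,"z": -175,"yaw": 0}
    - {"jaw": 0,"x": -160,"y": 0,"z": -170,"yaw": 0}

```text
time_s: 7.12
position: [0.4305, -0.2344, 0.2824]
tcp_rot: [-179.5, 0.4, 30.3]
wrist_force: [0.9, 0.6, -0.4]
gripper_width: -0.002
```

Run:
```python
from h import *
v=np.load("fit.npy")
im=get_image("side");save(im,"side4.png"); s=observe(); print(s["position"],s["wrist_force"],s["tcp_rot"],s["time_s"],s["joint_pos"])
d=s["position"][:2]-v[:2]; b=v[2]
print("local",d@[np.cos(b),np.sin(b)],d@[-np.sin(b),np.cos(b)])
```

```text
[ 0.43031499 -0.23394408  0.28158806] [-0.89724804 -0.01629705 -0.10524812] [-179.48284072    0.43430737   30.35404661] 7.175 [-22.84877709  -4.407756    46.41787284 102.91398103   3.27873275
  80.81751834 -36.72518916]
local -0.0008489625061034417 -0.11809273065494738
```

View pics/side4.png

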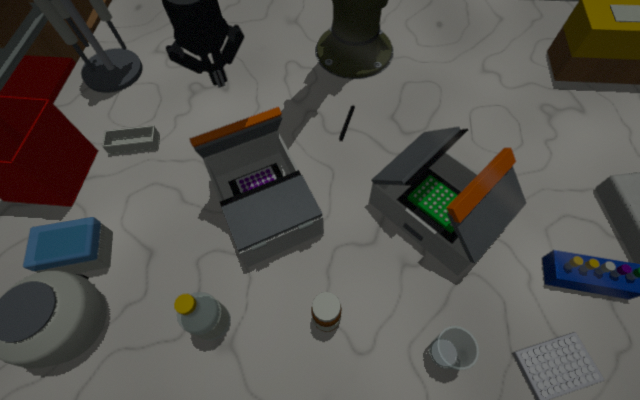

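```bash
cat > ang.py <<'E'
from h import *
import sys
v=np.load("fit.npy")
for n in sys.argv[1].split(","):
    im=get_image(n); g=im["color"][:,:,::-1].copy()
    for nm,sg,sd,c in(("rebated_leaf",REB,1,(0,255,255)),("flanged_leaf",FLA+BAR,-1,(255,255,0))):
        r=cut_out(nm,im)
        if not r: print(n,nm,"none"); continue
        m=r[0]["pixels"]
        A=np.arange(0,1.31,.02); io=[]
        for a in A:
            s=sil(sg,a,sd,v[:3],im)>0; io.append((s&m).sum()/(s|m).sum())
        k=int(np.argmax(io)); print(n,nm,round(r[0]["conf"],2),"angle",A[k],"iou",round(io[k],3),"iou@0",round(io[0],3),"@.18",round(io[9],3))
        kk,_=cv2.findContours(sil(sg,A[k],sd,v[:3],im),0,2); cv2.drawContours(g,kk,-1,c,1)
    cv2.imwrite("pics/"+n+sys.argv[2]+".png",g)
E
python3 ang.py side,top _a
```

```text
side rebated_leaf none
side flanged_leaf 0.77 angle 1.02 iou 0.932 iou@0 0.054 @.18 0.074
top rebated_leaf 0.96 angle 0.0 iou 0.971 iou@0 0.971 @.18 0.934
top flanged_leaf 0.94 angle 1.04 iou 0.903 iou@0 0.345 @.18 0.369
```

View pics/top_a.png

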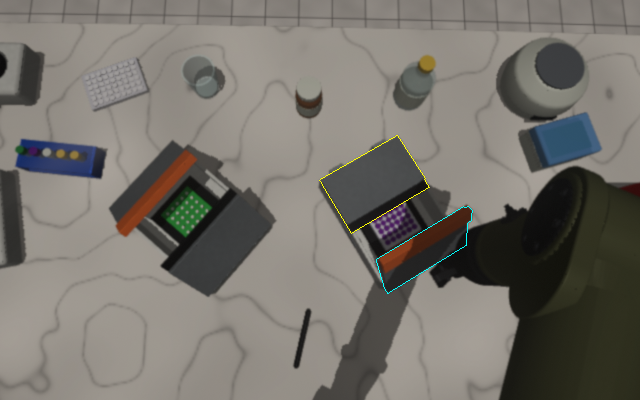

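View pics/side_a.png

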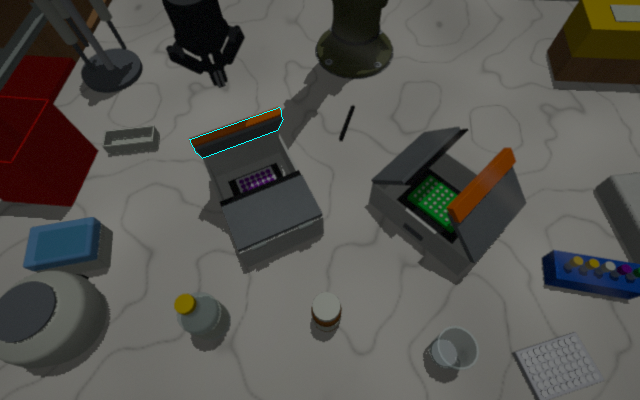

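The rebated leaf measures 0.00 rad in the top view, and the flanged leaf is still about 1.03 rad open. Now I'll push the flanged leaf along its arc.

play_rows:
  rows:
    - {"jaw": 0,"x": 4,"y": 0,"z": 35,"yaw": 0}
    - {"jaw": 0,"x": 6,"y": 0,"z": 62,"yaw": 0}
    - {"jaw": 0,"x": 17,"y": 0,"z": 67,"yaw": 0}
    - {"jaw": 0,"x": 28,"y": 0,"z": 70,"yaw": 0}
    - {"jaw": 0,"x": 38,"y": 0,"z": 73,"yaw": 0}
    - {"jaw": 0,"x": 48,"y": 0,"z": 78,"yaw": 0}
    - {"jaw": 0,"x": 56,"y": 0,"z": 83,"yaw": 0}
    - {"jaw": 0,"x": 63,"y": 0,"z": 89,"yaw": 0}

```text
time_s: 8.48
position: [0.4876, -0.1993, 0.1926]
tcp_rot: [-179.6, 0.5, 30.6]
wrist_force: [0.7, -0.5, 1.2]
gripper_width: -0.001
```

```bash
python3 ang.py side _b
python3 - <<'E'
from h import *
v=np.load("fit.npy")
s=observe(); print(s["position"],s["wrist_force"],s["tcp_rot"],s["time_s"])
d=s["position"][:2]-v[:2]; b=v[2]
print("local",d@[np.cos(b),np.sin(b)],d@[-np.sin(b),np.cos(b)],"tipz",s["position"][2]-.014)
E
```

```text
side rebated_leaf 0.67 angle 0.0 iou 0.957 iou@0 0.957 @.18 0.877
side flanged_leaf 0.6 angle 0.7000000000000001 iou 0.834 iou@0 0.279 @.18 0.33
[ 0.48663031 -0.19915221  0.19204473] [-0.6518222   0.38756392  0.13130631] [-179.56704411    0.58107052   30.65817453] 8.625
local -0.001752638596502626 -0.05190305262089872 tipz 0.17804473423525663
```

View pics/side_b.png

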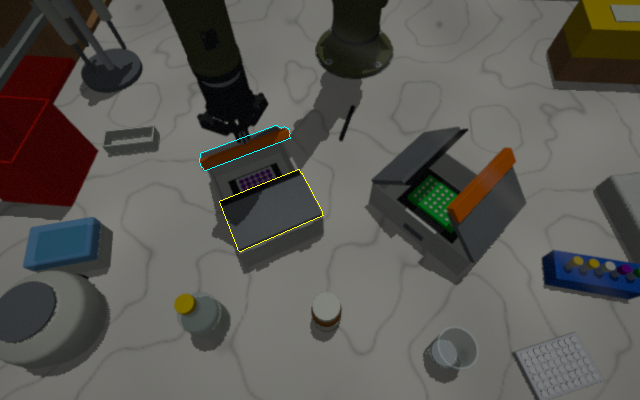

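play_rows:
  rows:
    - {"jaw": 0,"x": 7,"y": 0,"z": 8,"yaw": 0}
    - {"jaw": 0,"x": 14,"y": 0,"z": 16,"yaw": 0}
    - {"jaw": 0,"x": 21,"y": 0,"z": 26,"yaw": 0}
    - {"jaw": 0,"x": 27,"y": 0,"z": 37,"yaw": 0}
    - {"jaw": 0,"x": 31,"y": 0,"z": 45,"yaw": 0}
    - {"jaw": 0,"x": 34,"y": 0,"z": 53,"yaw": 0}
    - {"jaw": 0,"x": 37,"y": 0,"z": 62,"yaw": 0}
    - {"jaw": 0,"x": 38,"y": 0,"z": 68,"yaw": 0}
    - {"jaw": 0,"x": 38,"y": 0,"z": 73,"yaw": 0}
    - {"jaw": 0,"x": 38,"y": 0,"z": 74,"yaw": 0}

```text
time_s: 9.88
position: [0.5188, -0.1797, 0.1206]
tcp_rot: [-179.5, 0.5, 30.6]
wrist_force: [-8.2, 3.5, 26.5]
gripper_width: 0.005
```

```bash
python3 ang.py side _c
python3 - <<'E'
from h import *
v=np.load("fit.npy")
s=observe(); print(s["position"],s["wrist_force"],s["tcp_rot"],s["time_s"])
d=s["position"][:2]-v[:2]; b=v[2]
print("local",d@[np.cos(b),np.sin(b)],d@[-np.sin(b),np.cos(b)],"tipz",s["position"][2]-.014)
E
```

```text
side rebated_leaf 0.68 angle 0.0 iou 0.877 iou@0 0.877 @.18 0.804
side flanged_leaf 0.71 angle 0.0 iou 0.548 iou@0 0.548 @.18 0.382
[ 0.51869584 -0.17965002  0.12063826] [-6.75084662  3.53747931 21.24815191] [-179.47076393    0.47137115   30.64541325] 10.025
local -0.002002924813595919 -0.01437345269800606 tipz 0.106638259558438
```

View pics/side_c.png

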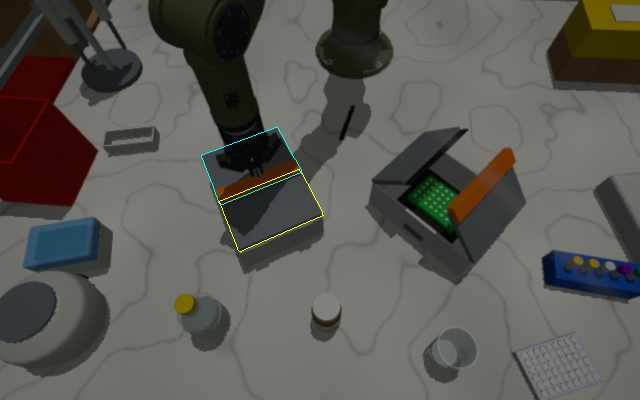

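The tip is at 106.6 mm against 107 mm for the top of a shut flange, with about 21 to 26 N of contact force, so the leaf is down. I'll hold briefly, then lift straight up and clear.

play_rows:
  rows:
    - {"jaw": 0,"x": 0,"y": 0,"z": 1,"yaw": 0}
    - {"jaw": 0,"x": 0,"y": 0,"z": 1,"yaw": 0}
    - {"jaw": 0,"x": 0,"y": 0,"z": -20,"yaw": 0}
    - {"jaw": 0,"x": 0,"y": 0,"z": -60,"yaw": 0}
    - {"jaw": 0,"x": 0,"y": 0,"z": -110,"yaw": 0}
    - {"jaw": 0,"x": -40,"y": 0,"z": -150,"yaw": 0}
    - {"jaw": 0,"x": -90,"y": 0,"z": -170,"yaw": 0}
    - {"jaw": 0,"x": -110,"y": 0,"z": -170,"yaw": 0}
    - {"jaw": 0,"x": -110,"y": 0,"z": -170,"yaw": 0}
    - {"jaw": 0,"x": -110,"y": 0,"z": -170,"yaw": 0}

```text
time_s: 11.28
position: [0.4268, -0.2349, 0.2907]
tcp_rot: [-179.4, 0.5, 30.8]
wrist_force: [0.5, -0.0, 0.8]
gripper_width: 0.002
```

```bash
python3 ang.py side,top _d
python3 - <<'E'
from h import *
s=observe(); print(s["position"],s["wrist_force"],s["qvel"].round(2),s["time_s"])
E
```

```text
side rebated_leaf 0.96 angle 0.0 iou 0.878 iou@0 0.878 @.18 0.809
side flanged_leaf 0.73 angle 0.0 iou 0.938 iou@0 0.938 @.18 0.762
top rebated_leaf 0.67 angle 0.44 iou 0.887 iou@0 0.863 @.18 0.866
top flanged_leaf 0.95 angle 0.06 iou 0.969 iou@0 0.963 @.18 0.932
[ 0.4264714  -0.23586844  0.29111945] [ 0.1754172  -0.74824506  0.15845872] [ 0.19 -0.4   0.23  0.08  0.16  0.    0.14] 11.575
```

View pics/side_d.png

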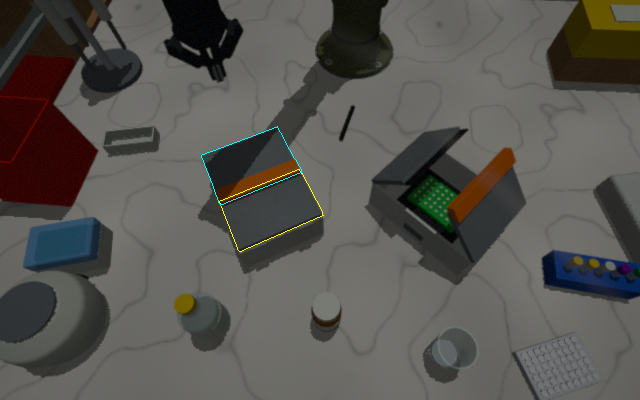

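View pics/top_d.png

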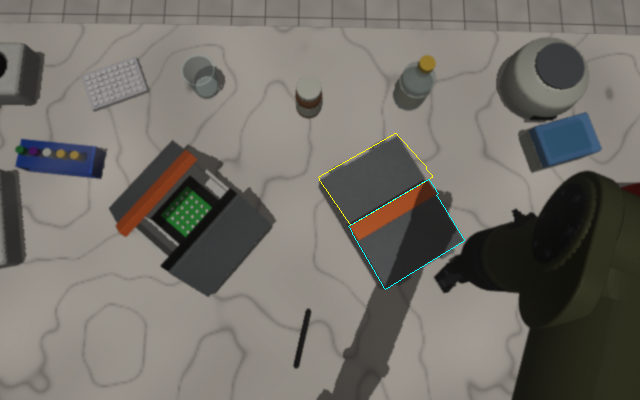

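Both leaves lie flat with the flange over the step, and the arm is clear. The 0.44 rad reading for the rebated leaf in the top view comes from its step being hidden under the flange: the mask is cut short and the fit scores are nearly flat (0.863 at shut against 0.887).

```bash
python3 -c "
from station import *
print(hand_in())"
```

```text
the job is handed in; nothing more can be done
None
```

I closed both leaves of the plate box, the rebated leaf first and then the flanged one, and handed the job in at about 11.6 s. No verdict is reported.

- **Rebated leaf:** with the flanged leaf still about 1.03 rad open, I pushed it down until the fingertips stood at 97 mm, the top of a shut leaf. The top view then measured 0.00 rad.
- **Flanged leaf:** I pressed its flange down until the fingertips stood at 106.6 mm, against 107 mm for a shut flange, with about 21–26 N of contact force.
- **Final check:** with the arm lifted clear, the side view gave 0.00 rad for both leaves. The top view gave 0.06 rad for the flanged leaf.
- **Disagreement:** the last top-view fit gave 0.44 rad for the rebated leaf. I discounted it because the flange now hides the step from that camera. That fit was barely better than the shut one (0.887 against 0.863), and the side view and the fingertip height both showed the leaf shut.
- **Tip box:** I passed over it with the fingertips at about 0.33 m and did not touch it.

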